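# Set out the decorating tins in order

### The job

Move all four decorating tins from the wooden rack to the white rack, one tin to a cell, keeping their order as counted from the black end of each rack: the tin beside the wooden rack's black end goes beside the white rack's black end, the next one next to it, and so on. Keep the tins upright, leave them standing on the cell floors, and do not disturb the jug, tart mould and spoon lying around.

Things in the scene. Friction and masses are not known exactly. Their poses are not given: they have to be found in the camera images.
- red_tin_center (a point): Centre (half-way up) of the red tin: a closed upright round aluminium tin, 44 mm in diameter (lid 45 mm) and 70 mm tall, about 0.14 kg, loose, with a red lid (top 16 mm) and a red band near its foot. z points up when it stands; x and y turn with it and mean nothing. At the start it stands within 5 mm of the middle of the red pad, its centre 46 mm above the table.
- red_pad: Red square pad, 62 x 62 x 3 mm fixed in the wooden rack's cell where the red tin stands at the start; its rim shows around the tin. Origin: centre of its underside, 8 mm above the table; x and y parallel to the wooden rack's. It stays, showing where the tin came from. The pads, with their tins, are in any order along the rack.
- yellow_tin_center (a point): Centre (half-way up) of the yellow tin: a closed upright round aluminium tin, 44 mm in diameter (lid 45 mm) and 70 mm tall, about 0.14 kg, loose, with a yellow lid (top 16 mm) and a yellow band near its foot. z points up when it stands; x and y turn with it and mean nothing. At the start it stands within 5 mm of the middle of the yellow pad, its centre 46 mm above the table.
- yellow_pad: Yellow square pad, 62 x 62 x 3 mm fixed in the wooden rack's cell where the yellow tin stands at the start; its rim shows around the tin. Origin: centre of its underside, 8 mm above the table; x and y parallel to the wooden rack's. It stays, showing where the tin came from. The pads, with their tins, are in any order along the rack.
- green_tin_center (a point): Centre (half-way up) of the green tin: a closed upright round aluminium tin, 44 mm in diameter (lid 45 mm) and 70 mm tall, about 0.14 kg, loose, with a green lid (top 16 mm) and a green band near its foot. z points up when it stands; x and y turn with it and mean nothing. At the start it stands within 5 mm of the middle of the green pad, its centre 46 mm above the table.
- green_pad: Green square pad, 62 x 62 x 3 mm fixed in the wooden rack's cell where the green tin stands at the start; its rim shows around the tin. Origin: centre of its underside, 8 mm above the table; x and y parallel to the wooden rack's. It stays, showing where the tin came from. The pads, with their tins, are in any order along the rack.
- blue_tin_center (a point): Centre (half-way up) of the blue tin: a closed upright round aluminium tin, 44 mm in diameter (lid 45 mm) and 70 mm tall, about 0.14 kg, loose, with a blue lid (top 16 mm) and a blue band near its foot. z points up when it stands; x and y turn with it and mean nothing. At the start it stands within 5 mm of the middle of the blue pad, its centre 46 mm above the table.
- blue_pad: Blue square pad, 62 x 62 x 3 mm fixed in the wooden rack's cell where the blue tin stands at the start; its rim shows around the tin. Origin: centre of its underside, 8 mm above the table; x and y parallel to the wooden rack's. It stays, showing where the tin came from. The pads, with their tins, are in any order along the rack.
- wood_rack: Light wooden rack, full at the start. Row of 4 cells along x, centred at x = -108, -36, 36, 108 mm, y = 0, 66 x 66 mm inside; z up, origin at table height. Cell floor 8 mm, dividers (6 mm thick) 22 mm, side lips 12 mm above the table; 78 mm wide. Black end block 34 mm tall at its -x (near) end. Fixed, on the robot's left or right, x within 0.35 rad of straight ahead.
- white_rack: White rack, empty at first. Row of 4 cells along x, centred at x = -108, -36, 36, 108 mm, y = 0, 66 x 66 mm inside; z up, origin at table height. Cell floor 8 mm, dividers (6 mm thick) 22 mm, side lips 12 mm above the table; 78 mm wide. Black end block 34 mm tall at its +x (far) end. A tin in it has its centre 43 mm up. Fixed, on the robot's left or right, x within 0.35 rad of straight ahead.
There are look-alikes about, which are no part of the job. Of the things like the part that bears red_tin_center, leave any that is pink or purple; of the rest the smaller one is meant.

How it is judged:
By the outcome, as a careful person would: the job done as asked, in the order asked, and still so for the second after the job is handed in, with the robot touching nothing.
It also fails if it takes over 112 s, if anything falls off the work surface, if the arm or the gripper's body presses on something with over 40 N, if the wrist force passes 120 N, or if a joint passes its speed limit or range.

### The arm

A 7-joint arm with a two-finger parallel gripper is mounted at the origin on the work surface. World frame = base frame: x ahead of the robot, y to its left, z up, the work surface at z = 0. Lengths are in m, angles in rad, forces in N, time in s.
With the tool pointing down it reaches from about 0.4 to 0.85 m from the base axis. Payload 10.4 kg.
Tool frame: the origin (TCP) lies at the very end of the fingers, on their centre line; the grasp point (between the pads) lies 19 mm behind it; x points along the fingers, z is the direction in which the jaws open and shut, and the axes are right-handed (so a half turn about x gives the same grasp; the last joint's range is limited). The gripper opens to 85 mm and grips with 20 to 120 N. Pads are 22 mm wide; open, the fingers measure 114 mm over their backs; the gripper's body (76 mm by 85 mm) begins 54 mm behind the grasp point. The pads swing forward as they close: fully open they stand 13 mm farther back than shut.
Start: joints at [-1.159, 0.332, -0.065, 1.46, 0.022, 1.35, -0.088], TCP at [0.263, 0.567, 0.231] pointing down, gripper open.
Joint ranges: [-2.6, 2.6], [-0.5, 2.12], [-1.47, 1.34], [0.16, 2.42], [-1.27, 4.41], [0.06, 2.06], [-2.6, 2.6]. Speed limits (rad/s): [2.22, 2.22, 2.79, 2.79, 3.14, 3.14, 3.14].

### API

Orientations are given as a unit quaternion [x, y, z, w].
In Python, from workcell import readout, camera, manip gives the robot as it stands.
- The arm moves only by the shell command python3 -m inch 'ROWS' [FORCE]. ROWS is JSON, a list of rows, each a list of 3 entries, a list of its own where there are three numbers: the turn, a rotation vector about the tool's x, y, z in degrees, then the shift along the tool's x, y, z in mm, then the closure, from 0 (fully open) to 1 (shut). In form: [[[wx, wy, wz], [dx, dy, dz], hand], ...]. A call has 1 to 10 rows; each row is the pose to reach, as a shift and turn from the pose measured when the call began, along the tool's axes at that moment; what a row does not reach only later rows make up. A row lasts 1/8 s, in which the tool goes at most 62.5 mm and 10.7 degrees, less where a joint would pass 70% of its speed; a pose out of reach is approached as far as the arm can. A call with a gripper value outside its range is refused whole. The fingers move at their own pace and stop on an object; FORCE is the grip in N (left out, the last holds). Time passes only in rows, so rows that repeat a pose let the fingers close. It gives the time, the measured TCP pose, the force and the opening at its end, in the units of the state.
- readout.get_obs(): the state, without advancing time (a new reading comes with each control period).
- camera(name): name is "scene" or "top"; returns a dict with "pixels" (384x512x3 uint8, red, green, blue), "range_z" (384x512 float32, m along the optical axis (not along the pixel's ray), 0 where there is no reading), "intrinsics" (3x3 intrinsics, pixels), "extrinsics" (4x4, takes a point from world to camera coordinates). Camera axes: x right, y down, z forward; pixel columns grow to the right and rows downward; lengths in m; the calibration is good to about 2 mm. A picture is of the moment at which its call begins.
- manip.hand_in(): hands the job in, once; it reports no verdict.
The state is a dict: "clock": time; "joint_pos": joint angles; "joint_velocities": joint speeds; "tau": joint torques, N m; "position": TCP position; "ee_rot": TCP orientation; "ft_force": force on the tool from outside, world axes, zero at the start; "torque": the same for the moment, N m; "grip_width": opening from 0.0 (shut) to 1.0 (fully open).
Only numpy, scipy, OpenCV 4.12 (cv2) and the standard library are available. Lean on these libraries where they do the work, as an engineer would, in place of code of your own. Each camera call takes 0.05 s, during which the arm holds its last target.

## Working session

There is one attempt and no reset: what is moved stays moved. The work goes in short steps, Python scripts to look and compute and a shell command to move; the robot and the scene stay as the last step left them, time stands still between calls to the robot, and variables do not carry over. Pictures are saved under pics/ and viewed, and the job is handed in when it is done.

```bash
mkdir -p pics; ls
python3 - <<'E'
from workcell import readout, camera, manip
import cv2,json
o=readout.get_obs();print(o)
for n in("scene","top"):
    c=camera(n);cv2.imwrite(f"pics/{n}0.png",c["pixels"][:,:,::-1]);print(n,c["intrinsics"],c["extrinsics"])
E
```

```text
pics
{'clock': 0.0, 'joint_pos': array([-1.15859988,  0.33291241, -0.0647073 ,  1.46091843,  0.0216569 ,
        1.34989291, -0.08849377]), 'joint_velocities': array([ 0.00188729, -0.00061476, -0.0012539 ,  0.00091387, -0.00061617,
       -0.0016824 ,  0.00175699]), 'tau': array([-8.94226559e-04, -6.25421619e+01,  4.86067508e-02, -3.91611207e+01,
        1.62138767e-02,  9.56249511e-03, -1.39843090e-05]), 'position': array([0.26313076, 0.56651018, 0.23050157]), 'ee_rot': array([-0.3807066 ,  0.59647057,  0.38009283,  0.59566332]), 'ft_force': array([0.17535606, 0.06636592, 1.3317675 ]), 'torque': array([-0.04136981,  0.01354685, -0.02383844]), 'grip_width': 0.9980167500411226}
scene [[443.25037391   0.         254.53912297]
 [  0.         443.25037391 189.18998167]
 [  0.           0.           1.        ]] [[-0.0763045   0.99707461 -0.00445384  0.01388664]
 [ 0.82503382  0.06062889 -0.56182144 -0.42010076]
 [-0.55990787 -0.04654407 -0.82724654  1.38030714]
 [ 0.          0.          0.          1.        ]]
top [[426.16509412   0.         248.71809216]
 [  0.         426.16509412 202.21159524]
 [  0.           0.           1.        ]] [[ 0.02029795 -0.99940327  0.02794816 -0.01787887]
 [-0.99716938 -0.02226093 -0.07181696  0.54270561]
 [ 0.07239625 -0.02641131 -0.99702619  0.90570225]
 [ 0.          0.          0.          1.        ]]
```

View pics/scene0.png

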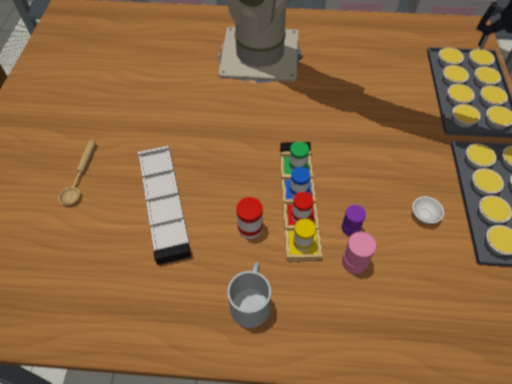

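View pics/top0.png

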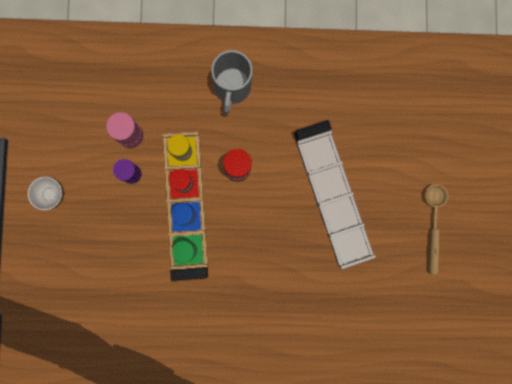

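The top view shows the wooden rack at columns 165-207 with its black end near the robot (row 273). From that end the tins run green, blue, red, yellow. The white rack is at columns 297-373, with its black end far away (row 131). The larger red decoy is at (237,163), and the jug is at (232,77). I'll measure these next.

```bash
cat > h.py <<'E'
from workcell import readout, camera, manip
import numpy as np, cv2
from scipy.spatial.transform import Rotation as R
def cloud(n):
    c=camera(n);K=c["intrinsics"];T=c["extrinsics"];z=c["range_z"]
    v,u=np.mgrid[0:384,0:512]
    p=np.stack([(u-K[0,2])/K[0,0]*z,(v-K[1,2])/K[1,1]*z,z],-1)
    w=(p-T[:3,3])@T[:3,:3]; w[z==0]=np.nan
    return c,w
def plane(c,u,v,h):
    K=c["intrinsics"];T=c["extrinsics"]
    d=T[:3,:3].T@np.linalg.solve(K,[u,v,1]);o=-T[:3,:3].T@T[:3,3]
    return o+d*(h-o[2])/d[2]
def lids(n,zlo=0.072,zhi=0.09):
    c,w=cloud(n);m=((w[...,2]>zlo)&(w[...,2]<zhi)).astype(np.uint8)
    k,l,s,ce=cv2.connectedComponentsWithStats(m)
    for i in range(1,k):
        if s[i,4]<80: continue
        q=w[l==i]; cn=np.array([(l==i)]).squeeze().astype(np.uint8)
        ct,_=cv2.findContours(cn,cv2.RETR_EXTERNAL,cv2.CHAIN_APPROX_NONE)
        (u,v),r=cv2.minEnclosingCircle(ct[0]); h=np.median(q[:,2])
        print(n,"px",ce[i].round(1),"n",s[i,4],"rgb",c["pixels"][l==i].mean(0).round(),"h",h.round(4),"mean",q[:,:2].mean(0).round(4),"ray",plane(c,*ce[i],h)[:2].round(4))
    return c,w
E
python3 - <<'E'
from h import *
c,w=lids("top"); lids("scene")
hsv=cv2.cvtColor(c["pixels"],cv2.COLOR_RGB2HSV)
white=((hsv[...,1]<40)&(hsv[...,2]>150)).astype(np.uint8); white[:, :285]=0; white[:,385:]=0; white[:110]=0
ct,_=cv2.findContours(cv2.morphologyEx(white,cv2.MORPH_CLOSE,np.ones((7,7))),0,1); ct=max(ct,key=cv2.contourArea)
r=cv2.minAreaRect(ct);print(r)
for b in cv2.boxPoints(r): print("white",b,plane(c,*b,.012)[:2].round(4))
blk=((hsv[...,2]<45)).astype(np.uint8)
for name,(x0,x1,y0,y1) in dict(wb=(290,335,115,145),wd=(165,215,264,285)).items():
    m=np.zeros_like(blk);m[y0:y1,x0:x1]=blk[y0:y1,x0:x1]
    ct,_=cv2.findContours(m,0,1);ct=max(ct,key=cv2.contourArea);r=cv2.minAreaRect(ct)
    print(name,r,plane(c,*r[0],.034)[:2].round(4),[plane(c,*b,.034)[:2].round(4) for b in cv2.boxPoints(r)])
E
```

```text
top px [230.9  58.7] n 139 rgb [66. 66. 64.] h 0.0808 mean [0.8362 0.0383] ray [0.8363 0.0383]
top px [230.1  92.6] n 170 rgb [91. 91. 88.] h 0.0805 mean [0.7646 0.0383] ray [0.7646 0.0383]
top px [121.  127.1] n 538 rgb [170.  97. 117.] h 0.0884 mean [0.6845 0.2567] ray [0.6842 0.2565]
top px [177.7 145.3] n 379 rgb [176. 145.  12.] h 0.0799 mean [0.6518 0.1425] ray [0.6518 0.1425]
top px [236.6 163.6] n 322 rgb [158.  34.  27.] h 0.0889 mean [0.6158 0.0217] ray [0.6157 0.0217]
top px [179.2 179.4] n 384 rgb [164.  33.  25.] h 0.0799 mean [0.5819 0.1373] ray [0.5819 0.1373]
top px [181.5 213.7] n 386 rgb [ 35.  76. 146.] h 0.08 mean [0.5123 0.1303] ray [0.5123 0.1303]
top px [182.6 251.5] n 392 rgb [ 44. 131.  65.] h 0.0798 mean [0.4366 0.1259] ray [0.4366 0.1259]
scene px [259.6  44.6] n 302 rgb [69. 67. 54.] h 0.0808 mean [0.0576 0.0055] ray [0.0573 0.0055]
scene px [299.1 149.7] n 250 rgb [ 36. 136.  65.] h 0.0811 mean [0.44   0.1271] ray [0.4405 0.1271]
scene px [300.1 175.2] n 275 rgb [ 29.  83. 157.] h 0.0812 mean [0.5156 0.1309] ray [0.516  0.1309]
scene px [302.8 201. ] n 30
[... 604 characters left out ...]
25), (134.39439392089844, 35.42467498779297), 70.93080139160156)
white [297.0591  141.67091] [ 0.6806 -0.1111]
white [330.53983 130.09734] [ 0.7087 -0.1857]
white [374.44778 257.11682] [ 0.4293 -0.2841]
white [340.96707 268.69037] [ 0.4028 -0.2105]
wb ((311.5576477050781, 130.16766357421875), (9.13178539276123, 35.75877380371094), 71.02959442138672) [ 0.7019 -0.1394] [array([ 0.6976, -0.0993]), array([ 0.7253, -0.1729]), array([ 0.7063, -0.1795]), array([ 0.6787, -0.106 ])]
wd ((188.78167724609375, 273.58404541015625), (9.322683334350586, 35.12346649169922), 86.05481719970703) [0.3886 0.1172] [array([0.3951, 0.1548]), array([0.4014, 0.0814]), array([0.382 , 0.0795]), array([0.3757, 0.1528])]
```

Run:
```python
from h import *
c,w=cloud("top")
a=c["pixels"][100:300,100:400,::-1]
cv2.imwrite("pics/z0.png",cv2.resize(a,(800,533),interpolation=cv2.INTER_CUBIC))
```

```text
(no output)
```

View pics/z0.png

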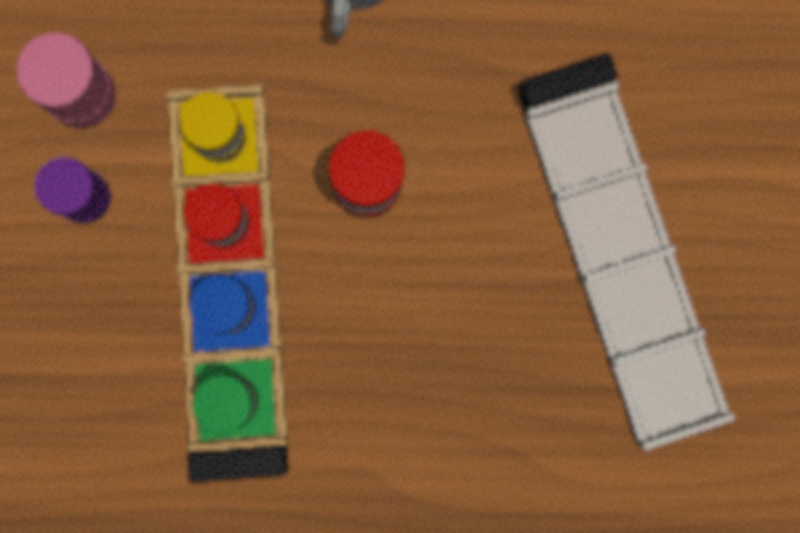

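```bash
cat >> h.py <<'E'
def delta(pos,yaw):
    # tool x down, tool z (jaws) along rack lateral at yaw; pick nearest of half turns
    o=readout.get_obs();Rc=R.from_quat(o["ee_rot"]);p=o["position"]
    best=None
    for s in(1,-1):
        zt=s*np.array([-np.sin(yaw),np.cos(yaw),0]);xt=np.array([0,0,-1.]);yt=np.cross(zt,xt)
        Rt=R.from_matrix(np.stack([xt,yt,zt],1)); rv=(Rc.inv()*Rt).as_rotvec(degrees=True)
        if best is None or np.linalg.norm(rv)<np.linalg.norm(best): best=rv
    print("turn",best.round(1),"shift",(Rc.inv().apply(np.array(pos)-p)*1000).round(1),"now",p.round(4),"clock",o["clock"],"w",o["grip_width"],"F",o["ft_force"].round(1))
E
python3 - <<'E'
from h import *
a=.342;u=np.array([np.cos(a),np.sin(a)]);n=np.array([-u[1],u[0]])
c0=np.array([.555,-.198])
for cam in("top","scene"):
    c,w=cloud(cam)
    hsv=cv2.cvtColor(c["pixels"],cv2.COLOR_RGB2HSV)
    d=w[...,:2]-c0; s=d@u; t=d@n
    reg=(abs(s)<.2)&(abs(t)<.08)
    wh=reg&(hsv[...,1]<45)&(hsv[...,2]>110)
    ct=np.argwhere(wh); 
    P=w[wh]; S=s[wh];Tt=t[wh]
    # axis fit: for slices of s, mid of t extents
    mids=[]
    for s0 in np.arange(-.13,.12,.01):
        k=(abs(S-s0)<.005)
        if k.sum()>10: mids.append((s0,(np.percentile(Tt[k],3)+np.percentile(Tt[k],97))/2,np.ptp(Tt[k])))
    mids=np.array(mids);f=np.polyfit(mids[:,0],mids[:,1],1)
    print(cam,"s range",np.percentile(S,[.5,99.5]).round(4),"fit slope",f.round(4),"width",np.median(mids[:,2]).round(4))
    # profile of height
    print([(round(s0*1000),round(np.median(P[(abs(S-s0)<.002)&(abs(Tt-np.polyval(f,s0))<.02),2])*1000)) for s0 in np.arange(-.15,.16,.004) if ((abs(S-s0)<.002)&(abs(Tt)<.02)).sum()>3])
    bk=reg&(w[...,2]>.028)&(w[...,2]<.042)
    print("block s",np.percentile(s[bk],[2,98]).round(4),"t",np.percentile(t[bk],[2,98]).round(4),w[bk].mean(0).round(4))
delta([.438,.1265,.2],.085)
E
```

```text
top s range [-0.1444  0.1465] fit slope [0.0016 0.002 ] width 0.0771
[(-146, 20), (-142, 19), (-138, 7), (-134, 6), (-130, 7), (-126, 6), (-122, 7), (-118, 6), (-114, 7), (-110, 7), (-106, 7), (-102, 7), (-98, 7), (-94, 7), (-90, 6), (-86, 7), (-82, 7), (-78, 6), (-74, 21), (-70, 20), (-66, 7), (-62, 6), (-58, 6), (-54, 7), (-50, 8), (-46, 7), (-42, 6), (-38, 7), (-34, 7), (-30, 7), (-26, 6), (-22, 7), (-18, 7), (-14, 7), (-10, 7), (-6, 8), (-2, 19), (2, 20), (6, 7), (10, 7), (14, 8), (18, 7), (22, 7), (26, 7), (30, 7), (34, 7), (38, 8), (42, 7), (46, 7), (50, 7), (54, 6), (58, 7), (62, 7), (66, 7), (70, 19), (74, 21), (78, 7), (82, 7), (86, 7), (90, 7), (94, 7), (98, 7), (102, 8), (106, 8), (110, 7), (114, 7), (118, 8), (122, 7), (126, 7), (130, 6), (134, 7), (138, 7), (142, 19), (146, 21)]
block s [0.147  0.1701] t [-0.0352  0.0397] [ 0.7033 -0.1427  0.0328]
scene s range [-0.1445  0.1347] fit slope [-0.0021  0.0029] width 0.0767
[(-146, 21), (-142, 17), (-138, 9), (-134, 8), (-130, 8), (-126, 8), (-122, 8), (-118, 8), (-114, 7), (-110, 7), (-106, 9), (-102, 8), (-98, 8), (-94, 8), (-90, 7), (-86, 9), (-74, 20), (-70, 14), (-66, 8), (-62, 9), (-58, 8), (-54, 8), (-50, 8), (-46, 8), (-42, 8), (-38, 8), (-34, 8), (-30, 7), (-26, 8), (-22, 8), (-18, 8), (-14, 8), (-2, 22), (2, 18), (6, 8), (10, 8), (14, 8), (18, 7), (22, 8), (26, 8), (30, 9), (34, 8), (38, 8), (42, 8), (46, 8), (50, 8), (54, 8), (58, 7), (62, 9), (70, 21), (74, 17), (78, 9), (82, 8), (86, 8), (90, 8), (94, 8), (98, 8), (102, 8), (106, 8), (110, 7), (114, 8), (118, 8), (122, 8), (126, 9), (130, 8), (134, 9), (142, 23), (150, 35)]
block s [0.1486 0.1717] t [-0.0348  0.0396] [ 0.7059 -0.1418  0.0334]
turn [-29.8  -0.   -0. ] shift [  31.2 -343.9 -325.7] now [0.2633 0.5668 0.2312] clock 0.35 w 1.0003987377463583 F [-0.1 -0.3  0.7]
```

```bash
python3 -m inch '[[[-10,0,0],[8,-69,-65],0],[[-20,0,0],[16,-138,-130],0],[[-30,0,0],[23,-206,-195],0],[[-30,0,0],[31,-275,-260],0],[[-30,0,0],[31,-344,-326],0],[[-30,0,0],[31,-344,-326],0],[[-30,0,0],[31,-344,-326],0],[[-30,0,0],[31,-344,-326],0],[[-30,0,0],[31,-344,-326],0],[[-30,0,0],[31,-344,-326],0]]' 70
python3 - <<'E'
from h import *
delta([.438,.1265,.2],.085);delta([.438,.1265,.034],.085)
print(readout.get_obs()["joint_pos"].round(3))
E
```

```text
clock: 1.6
position: [0.4377, 0.127, 0.2003]
ee_rot: [-0.522, 0.477, 0.522, 0.477]
ft_force: [0.4, -0.1, -0.0]
grip_width: 0.997
turn [ 0.3  0.  -0. ] shift [ 0.3 -0.3 -0.5] now [0.4377 0.127  0.2003] clock 1.6 w 0.9968270659490682 F [ 0.4 -0.1 -0. ]
turn [ 0.3  0.  -0. ] shift [166.3  -0.3  -0.5] now [0.4377 0.127  0.2003] clock 1.6 w 0.9968270659490682 F [ 0.4 -0.1 -0. ]
[-0.616 -0.032  0.23   1.941  0.007  1.232  1.272]
```

```bash
python3 -m inch '[[[0,0,0],[50,0,0],0],[[0,0,0],[100,0,0],0],[[0,0,0],[145,0,0],0],[[0,0,0],[166,0,0],0],[[0,0,0],[166,0,0],0],[[0,0,0],[166,0,0],0.4],[[0,0,0],[166,0,0],0.9],[[0,0,0],[166,0,0],0.9],[[0,0,0],[166,0,0],0.9],[[0,0,0],[166,0,0],0.9]]' 70
python3 - <<'E'
from h import *
delta([.438,.1265,.2],.085);c=camera("scene");cv2.imwrite("pics/g1.png",cv2.resize(c["pixels"][90:290,200:400,::-1],(600,600)))
E
```

```text
clock: 2.85
position: [0.4385, 0.1272, 0.0356]
ee_rot: [0.522, -0.477, -0.522, -0.478]
ft_force: [-1.3, -1.2, 7.1]
grip_width: 0.507
turn [0.2 0.1 0.1] shift [-164.4    0.3   -0.5] now [0.4385 0.1272 0.0356] clock 2.85 w 0.5070195122192978 F [-1.3 -1.2  7.1]
```

View pics/g1.png

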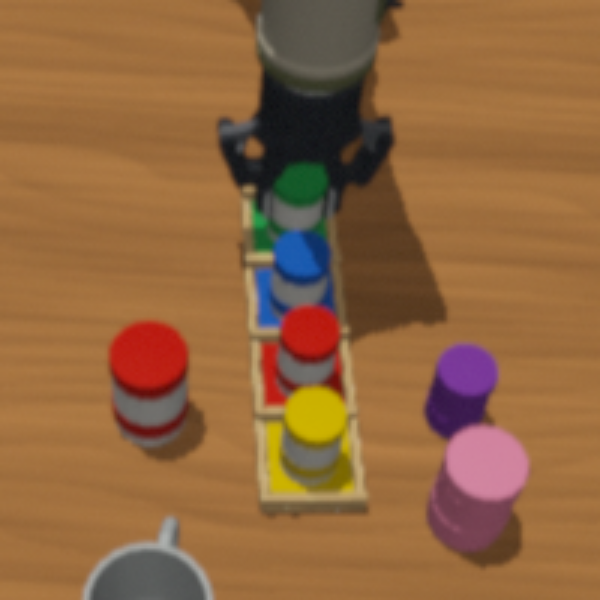

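Width 0.507 (about 43 mm) fits a gripped tin, and the picture shows the jaws around the green lid (300,185). Next I'll lift and work out the transit.

```bash
python3 -m inch '[[[0,0,0],[-30,0,0],0.9],[[0,0,0],[-80,0,0],0.9],[[0,0,0],[-130,0,0],0.9],[[0,0,0],[-150,0,0],0.9],[[0,0,0],[-150,0,0],0.9]]'
python3 - <<'E'
from h import *
delta([.656,-.1595,.185],.342)
E
```

```text
clock: 3.52
position: [0.439, 0.1274, 0.1872]
ee_rot: [0.522, -0.475, -0.521, -0.479]
ft_force: [-0.6, -0.2, -3.0]
grip_width: 0.501
turn [-14.5   0.1   0.3] shift [   2.4 -190.6 -305. ] now [0.439  0.1274 0.1872] clock 3.525 w 0.5013520920287973 F [-0.6 -0.2 -3. ]
```

```bash
python3 -m inch '[[[-2,0,0],[2,-12,-20],0.9],[[-5,0,0],[2,-40,-64],0.9],[[-8,0,0],[2,-69,-110],0.9],[[-11,0,0],[2,-98,-157],0.9],[[-14,0,0],[2,-128,-205],0.9],[[-14.5,0,0],[2,-155,-248],0.9],[[-14.5,0,0],[2,-178,-285],0.9],[[-14.5,0,0],[2,-190.6,-305],0.9],[[-14.5,0,0],[2,-190.6,-305],0.9],[[-14.5,0,0],[2,-190.6,-305],0.9]]'
python3 - <<'E'
from h import *
delta([.656,-.1595,.033],.342)
print(readout.get_obs()["joint_pos"].round(3))
c=camera("scene");cv2.imwrite("pics/g2.png",cv2.resize(c["pixels"][90:290,100:300,::-1],(600,600)))
E
```

```text
clock: 4.78
position: [0.6554, -0.1586, 0.1841]
ee_rot: [0.578, -0.406, -0.578, -0.409]
ft_force: [0.2, 0.7, -1.3]
grip_width: 0.508
turn [0.  0.1 0.2] shift [151.1   0.3  -1.4] now [ 0.6554 -0.1586  0.1841] clock 4.775 w 0.5077903890280648 F [ 0.2  0.7 -1.3]
[-0.162  0.493  0.474  1.403 -0.23   1.298  2.238]
```

View pics/g2.png

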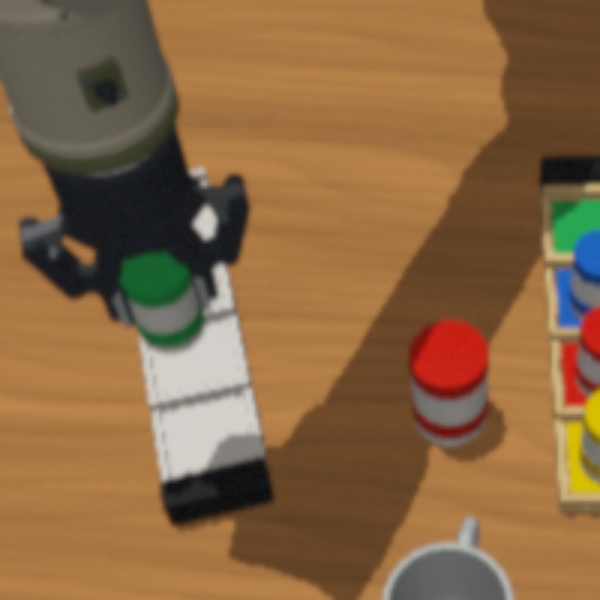

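```bash
python3 -m inch '[[[0,0,0],[40,0,-1],0.9],[[0,0,0],[90,0,-1],0.9],[[0,0,0],[125,0,-1],0.9],[[0,0,0],[143,0,-1],0.9],[[0,0,0],[150,0,-1],0.9],[[0,0,0],[151,0,-1],0.9],[[0,0,0],[151,0,-1],0.9]]'
python3 - <<'E'
from h import *
delta([.656,-.1595,.033],.342)
E
```

```text
clock: 5.7
position: [0.6572, -0.1588, 0.035]
ee_rot: [0.579, -0.405, -0.577, -0.409]
ft_force: [-0.2, -0.6, -1.7]
grip_width: 0.506
turn [0.1 0.1 0.4] shift [ 1.9  1.3 -0.2] now [ 0.6572 -0.1588  0.035 ] clock 5.7 w 0.5060385239586592 F [-0.2 -0.6 -1.7]
```

```bash
python3 -m inch '[[[0,0,0],[3,0,0],0.9],[[0,0,0],[3,0,0],0.9],[[0,0,0],[3,0,0],0.9]]'
python3 - <<'E'
from h import *
delta([.656,-.1595,.033],.342)
E
```

```text
clock: 6.08
position: [0.6579, -0.159, 0.0328]
ee_rot: [0.579, -0.405, -0.577, -0.41]
ft_force: [1.5, 0.2, 3.7]
grip_width: 0.504
turn [0.1 0.  0.5] shift [-0.2  2.   0.2] now [ 0.6579 -0.159   0.0328] clock 6.075 w 0.5038514093342135 F [1.5 0.2 3.7]
```

```bash
python3 -m inch '[[[0,0,0],[0,0,0],0.5],[[0,0,0],[0,0,0],0],[[0,0,0],[0,0,0],0],[[0,0,0],[0,0,0],0],[[0,0,0],[-15,0,0],0],[[0,0,0],[-60,0,0],0],[[0,0,0],[-115,0,0],0],[[0,0,0],[-160,0,0],0],[[0,0,0],[-160,0,0],0]]'
python3 - <<'E'
from h import *
delta([.5138,.1306,.195],.085)
c=camera("scene");cv2.imwrite("pics/g3.png",cv2.resize(c["pixels"][90:290,100:300,::-1],(600,600)))
E
```

```text
clock: 7.2
position: [0.6587, -0.1605, 0.1985]
ee_rot: [0.582, -0.404, -0.574, -0.411]
ft_force: [-0.4, -0.2, -0.8]
grip_width: 0.998
turn [14.8 -0.1  0.9] shift [  1.9  38.7 322.8] now [ 0.6587 -0.1605  0.1985] clock 7.2 w 0.997615125558675 F [-0.4 -0.2 -0.8]
```

View pics/g3.png

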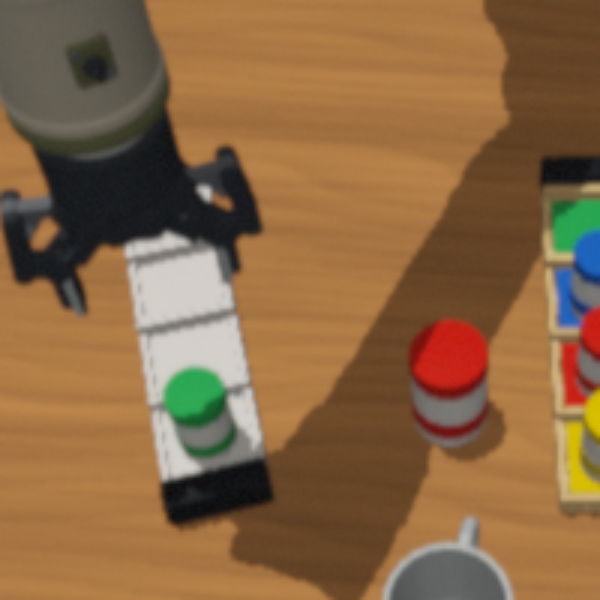

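Green stands at (200,410) in that crop, in the far cell beside the black block. The last joint is near its limit (2.24 of 2.6), so I'll take the half turn the other way on the way to blue.

```bash
python3 -m inch '[[[10,0,1],[2,4,32],0],[[20,0,1],[2,8,80],0],[[30,0,1],[2,14,130],0],[[40,0,1],[2,20,180],0],[[50,0,1],[2,26,230],0],[[60,0,1],[2,32,280],0],[[70,0,1],[2,38,322],0],[[80,0,1],[2,39,323],0],[[90,0,1],[2,39,323],0],[[100,0,1],[2,39,323],0]]'
python3 - <<'E'
from h import *
delta([.5138,.1306,.195],.085)
print(readout.get_obs()["joint_pos"].round(3))
E
```

```text
clock: 8.5
position: [0.5116, 0.1311, 0.1919]
ee_rot: [-0.054, 0.706, 0.061, 0.704]
ft_force: [1.0, -0.3, -0.2]
grip_width: 1.006
turn [-85.5   0.4  -0.5] shift [-3.1 -0.8  2.1] now [0.5116 0.1311 0.1919] clock 8.5 w 1.0064932971115603 F [ 1.  -0.3 -0.2]
[-0.868  0.151  0.594  1.798 -0.101  1.22  -0.082]
```

```bash
python3 -m inch '[[[10,0,0],[-3,0,2],0],[[20,0,0],[-3,-1,2],0],[[30,0,0],[-3,-1,2],0],[[40,0,0],[-3,-1,2],0],[[50,0,0],[-3,-1,2],0],[[60,0,0],[-3,-1,2],0],[[70,0,0],[-3,-1,2],0],[[80,0,0],[-3,-1,2],0],[[90,0,0],[-3,-1,2],0],[[94.5,0,0],[-3,-1,2],0]]'
python3 - <<'E'
from h import *
delta([.5138,.1306,.034],.085)
print(readout.get_obs()["joint_pos"].round(3))
lids("top")
E
```

```text
clock: 9.75
position: [0.513, 0.1302, 0.194]
ee_rot: [0.481, 0.523, -0.478, 0.516]
ft_force: [-0.4, -0.2, -0.0]
grip_width: 1.0
turn [-0.3 -0.5  0.2] shift [160.    1.5   1.2] now [0.513  0.1302 0.194 ] clock 9.75 w 0.9996483330744775 F [-0.4 -0.2 -0. ]
[-1.007  0.167  0.757  1.797 -0.132  1.228 -1.702]
top px [230.8  58.6] n 141 rgb [64. 64. 62.] h 0.0815 mean [0.8362 0.0386] ray [0.8362 0.0386]
top px [230.4  92.6] n 174 rgb [89. 88. 85.] h 0.08 mean [0.7647 0.0378] ray [0.7648 0.0378]
top px [121.  126.6] n 509 rgb [168.  96. 116.] h 0.0883 mean [0.6855 0.2567] ray [0.6853 0.2565]
top px [178.5 145.1] n 346 rgb [170. 141.  12.] h 0.0802 mean [0.6523 0.1408] ray [0.6522 0.1408]
top px [324.7 147.5] n 359 rgb [ 43. 123.  62.] h 0.0769 mean [ 0.6558 -0.1596] ray [ 0.6558 -0.1596]
top px [237.2 164.3] n 273 rgb [155.  33.  26.] h 0.0888 mean [0.6144 0.0203] ray [0.6142 0.0203]
top px [183.7 178. ] n 192 rgb [154.  33.  25.] h 0.0804 mean [0.5849 0.1283] ray [0.5849 0.1283]
```

```bash
python3 -m inch '[[[0,-0.5,0],[50,1,1],0],[[0,-0.5,0],[100,1,1],0],[[0,-0.5,0],[140,1,1],0],[[0,-0.5,0],[160,1,1],0],[[0,-0.5,0],[160,1,1],0],[[0,-0.5,0],[160,1,1],0.4],[[0,-0.5,0],[160,1,1],0.9],[[0,-0.5,0],[160,1,1],0.9],[[0,-0.5,0],[160,1,1],0.9],[[0,-0.5,0],[160,1,1],0.9]]' 70
python3 -m inch '[[[0,0,0],[-30,0,0],0.9],[[0,0,0],[-80,0,0],0.9],[[0,0,0],[-130,0,0],0.9],[[0,0,0],[-150,0,0],0.9],[[0,0,0],[-150,0,0],0.9]]'
python3 - <<'E'
from h import *
delta([.5881,-.1836,.185],.342)
E
```

```text
clock: 11.05
position: [0.5139, 0.1309, 0.0351]
ee_rot: [0.48, 0.52, -0.481, 0.518]
ft_force: [-1.0, -0.2, 6.2]
grip_width: 0.507
clock: 11.68
position: [0.5151, 0.131, 0.1867]
ee_rot: [0.481, 0.52, -0.479, 0.518]
ft_force: [0.6, -0.2, -0.4]
grip_width: 0.499
turn [-15.1  -0.2  -0. ] shift [  0.5  48.2 319.4] now [0.5151 0.131  0.1867] clock 11.675 w 0.4987559836878791 F [ 0.6 -0.2 -0.4]
```

```bash
python3 -m inch '[[[-2,0,0],[0,3,20],0.9],[[-5,0,0],[0,10,66],0.9],[[-8,0,0],[0,17,115],0.9],[[-11,0,0],[0,25,165],0.9],[[-14,0,0],[0,33,215],0.9],[[-15,0,0],[0,40,262],0.9],[[-15,0,0],[0,45,300],0.9],[[-15,0,0],[0,48,319],0.9],[[-15,0,0],[0,48,319],0.9],[[-15,0,0],[0,48,319],0.9]]'
python3 - <<'E'
from h import *
delta([.5881,-.1836,.0335],.342)
print(readout.get_obs()["joint_pos"].round(3))
c=camera("scene");cv2.imwrite("pics/b2.png",cv2.resize(c["pixels"][90:290,100:300,::-1],(600,600)))
E
```

```text
clock: 12.92
position: [0.5876, -0.182, 0.1846]
ee_rot: [0.409, 0.579, -0.407, 0.576]
ft_force: [-0.3, 0.4, -1.7]
grip_width: 0.506
turn [-0.1 -0.3  0. ] shift [151.   -0.    2.4] now [ 0.5876 -0.182   0.1846] clock 12.925 w 0.5064700478559864 F [-0.3  0.4 -1.7]
[-0.412  0.436  0.843  1.586 -0.34   1.275 -0.744]
```

View pics/b2.png

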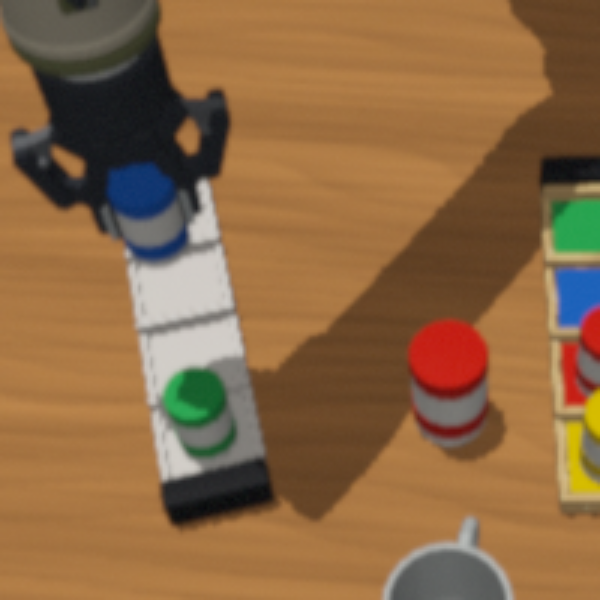

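Blue is held upright at (147,210) over the row, and green is standing at (200,410). Lowering blue now.

```bash
python3 -m inch '[[[0,0,0],[40,0,2],0.9],[[0,0,0],[90,0,2],0.9],[[0,0,0],[125,0,2],0.9],[[0,0,0],[143,0,2],0.9],[[0,0,0],[151,0,2],0.9],[[0,0,0],[153,0,2],0.9],[[0,0,0],[153,0,2],0.9],[[0,0,0],[153,0,2],0.9]]'
python3 - <<'E'
from h import *
delta([.5881,-.1836,.0325],.342)
E
```

```text
clock: 13.98
position: [0.5888, -0.1831, 0.0327]
ee_rot: [0.409, 0.578, -0.407, 0.577]
ft_force: [-0.1, 0.2, -1.5]
grip_width: 0.5
turn [-0.  -0.2 -0.1] shift [ 0.2 -0.8  0.2] now [ 0.5888 -0.1831  0.0327] clock 13.975 w 0.5003016770024958 F [-0.1  0.2 -1.5]
```

```bash
python3 -m inch '[[[0,0,0],[1.5,0,0],0.9],[[0,0,0],[1.5,0,0],0.9],[[0,0,0],[1.5,0,0],0.9]]'
```

```text
clock: 14.35
position: [0.5892, -0.1831, 0.0321]
ee_rot: [0.409, 0.578, -0.406, 0.577]
ft_force: [-2.5, 1.0, 6.1]
grip_width: 0.505
```

Contact felt (+6 N), so I'll release and rise.

```bash
python3 -m inch '[[[0,0,0],[0,0,0],0.5],[[0,0,0],[0,0,0],0],[[0,0,0],[0,0,0],0],[[0,0,0],[0,0,0],0],[[0,0,0],[-15,0,0],0],[[0,0,0],[-60,0,0],0],[[0,0,0],[-115,0,0],0],[[0,0,0],[-160,0,0],0],[[0,0,0],[-160,0,0],0]]'
python3 - <<'E'
from h import *
delta([.5835,.1375,.195],.085)
lids("top")
E
```

```text
clock: 15.48
position: [0.5906, -0.185, 0.1969]
ee_rot: [0.411, 0.576, -0.405, 0.579]
ft_force: [-0.5, -0.7, -1.1]
grip_width: 0.997
turn [14.7 -0.1 -0.5] shift [   3.1  101.1 -306.3] now [ 0.5906 -0.185   0.1969] clock 15.475 w 0.9972563162789446 F [-0.5 -0.7 -1.1]
top px [231.   58.8] n 138 rgb [73. 73. 71.] h 0.0819 mean [0.8358 0.038 ] ray [0.8356 0.038 ]
top px [229.9  93. ] n 171 rgb [102. 101.  98.] h 0.0804 mean [0.7637 0.0387] ray [0.7637 0.0387]
top px [121.2 127.2] n 544 rgb [190. 109. 131.] h 0.0882 mean [0.6843 0.2563] ray [0.684  0.2561]
top px [177.7 145.3] n 376 rgb [196. 162.  12.] h 0.08 mean [0.6517 0.1425] ray [0.6517 0.1425]
top px [324.7 147.6] n 368 rgb [36. 97. 51.] h 0.0768 mean [ 0.6554 -0.1595] ray [ 0.6554 -0.1595]
top px [237.9 164.1] n 305 rgb [177.  39.  30.] h 0.089 mean [0.6148 0.0189] ray [0.6146 0.0189]
top px [179.1 179.4] n 385 rgb [182.  37.  28.] h 0.0801 mean [0.5818 0.1374] ray [0.5817 0.1374]
top px [337.2 185.9] n 139 rgb [ 50.  89. 159.] h 0.0767 mean [ 0.5765 -0.186 ] ray [ 0.5765 -0.1859]
```

```bash
python3 -m inch '[[[3,0,0],[0,8,-25],0],[[6,0,0],[1,25,-76],0],[[9,0,0],[2,42,-128],0],[[12,0,0],[3,59,-180],0],[[14.7,0,0],[3,76,-231],0],[[14.7,0,0],[3,92,-280],0],[[14.7,0,-0.5],[3,101,-306],0],[[14.7,0,-0.5],[3,101,-306],0],[[14.7,0,-0.5],[3,101,-306],0]]'
python3 - <<'E'
from h import *
delta([.5835,.1375,.034],.085)
print(readout.get_obs()["joint_pos"].round(3))
c=camera("scene");cv2.imwrite("pics/r1.png",cv2.resize(c["pixels"][90:290,140:340,::-1],(600,600)))
E
```

```text
clock: 16.65
position: [0.5823, 0.1367, 0.1924]
ee_rot: [0.478, 0.522, -0.479, 0.519]
ft_force: [0.8, -0.6, 0.1]
grip_width: 0.999
turn [-0.1 -0.1  0.3] shift [158.4   2.   -0.4] now [0.5823 0.1367 0.1924] clock 16.65 w 0.9994162306436887 F [ 0.8 -0.6  0.1]
[-0.96   0.381  0.834  1.622 -0.295  1.273 -1.561]
```

View pics/r1.png

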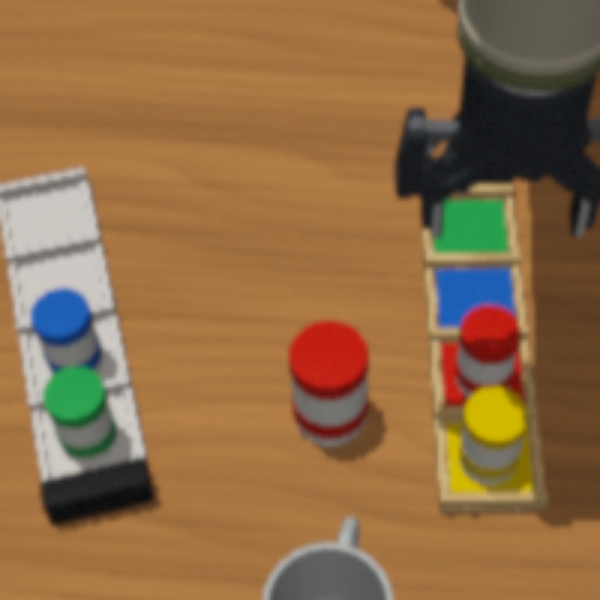

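Blue (67,330) and green (78,410) stand in their cells. The red tin in the rack, at (490,350), is next.

```bash
python3 -m inch '[[[0,0,0],[50,2,0],0],[[0,0,0],[100,2,0],0],[[0,0,0],[138,2,0],0],[[0,0,0],[158,2,0],0],[[0,0,0],[158,2,0],0],[[0,0,0],[158,2,0],0.4],[[0,0,0],[158,2,0],0.9],[[0,0,0],[158,2,0],0.9],[[0,0,0],[158,2,0],0.9],[[0,0,0],[158,2,0],0.9]]' 70
python3 -m inch '[[[0,0,0],[-30,0,0],0.9],[[0,0,0],[-80,0,0],0.9],[[0,0,0],[-130,0,0],0.9],[[0,0,0],[-150,0,0],0.9],[[0,0,0],[-150,0,0],0.9]]'
python3 - <<'E'
from h import *
delta([.5203,-.2078,.185],.342)
E
```

```text
clock: 17.95
position: [0.5846, 0.1373, 0.0361]
ee_rot: [0.479, 0.522, -0.479, 0.519]
ft_force: [-1.5, -0.2, 6.0]
grip_width: 0.508
clock: 18.58
position: [0.5854, 0.1372, 0.1869]
ee_rot: [0.48, 0.522, -0.478, 0.519]
ft_force: [0.2, 0.4, -3.7]
grip_width: 0.503
turn [-14.8  -0.3  -0. ] shift [  0.4 -93.6 338.3] now [0.5854 0.1372 0.1869] clock 18.575 w 0.5032615809632935 F [ 0.2  0.4 -3.7]
```

```bash
python3 -m inch '[[[-2,0,0],[0,-6,21],0.9],[[-5,0,0],[0,-19,68],0.9],[[-8,0,0],[0,-32,118],0.9],[[-11,0,0],[0,-46,168],0.9],[[-14,0,0],[0,-60,218],0.9],[[-15,0,0],[0,-74,268],0.9],[[-15,0,0],[0,-87,314],0.9],[[-15,0,0],[0,-93,338],0.9],[[-15,0,0],[0,-93,338],0.9],[[-15,0,0],[0,-93,338],0.9]]'
python3 - <<'E'
from h import *
delta([.5203,-.2078,.0335],.342)
print(readout.get_obs()["joint_pos"].round(3))
E
```

```text
clock: 19.82
position: [0.5207, -0.2061, 0.184]
ee_rot: [0.407, 0.58, -0.405, 0.577]
ft_force: [-0.3, -0.7, -1.0]
grip_width: 0.505
turn [ 0.2 -0.3  0. ] shift [150.5  -0.8   2.3] now [ 0.5207 -0.2061  0.184 ] clock 19.825 w 0.5054375401883437 F [-0.3 -0.7 -1. ]
[-0.478  0.309  0.933  1.736 -0.265  1.234 -0.702]
```

```bash
python3 -m inch '[[[0,0,0],[40,-1,2],0.9],[[0,0,0],[90,-1,2],0.9],[[0,0,0],[125,-1,2],0.9],[[0,0,0],[143,-1,2],0.9],[[0,0,0],[150,-1,2],0.9],[[0,0,0],[152,-1,2],0.9],[[0,0,0],[152,-1,2],0.9],[[0,0,0],[152,-1,2],0.9]]'
python3 - <<'E'
from h import *
delta([.5203,-.2078,.0325],.342)
c=camera("scene");cv2.imwrite("pics/r2.png",cv2.resize(c["pixels"][90:290,100:300,::-1],(600,600)))
E
```

```text
clock: 20.82
position: [0.521, -0.2076, 0.0331]
ee_rot: [0.408, 0.58, -0.405, 0.578]
ft_force: [-0.7, 0.4, 4.2]
grip_width: 0.502
turn [ 0.3 -0.3 -0.1] shift [ 0.6 -0.8 -0. ] now [ 0.521  -0.2076  0.0331] clock 20.825 w 0.5015974380716857 F [-0.7  0.4  4.2]
```

View pics/r2.png

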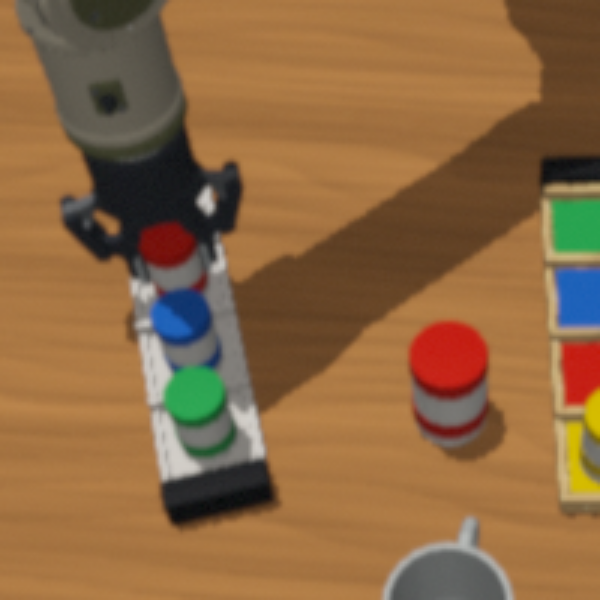

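Red is down at (172,260) behind blue, with +4 N of contact. Releasing.

```bash
python3 -m inch '[[[0,0,0],[0,0,0],0.5],[[0,0,0],[0,0,0],0],[[0,0,0],[0,0,0],0],[[0,0,0],[0,0,0],0],[[0,0,0],[-15,0,0],0],[[0,0,0],[-60,0,0],0],[[0,0,0],[-115,0,0],0],[[0,0,0],[-160,0,0],0],[[0,0,0],[-160,0,0],0]]'
python3 - <<'E'
from h import *
delta([.6535,.143,.195],.085)
E
```

```text
clock: 22.0
position: [0.5227, -0.2095, 0.1973]
ee_rot: [0.409, 0.578, -0.404, 0.579]
ft_force: [0.4, 1.0, -1.4]
grip_width: 0.997
turn [15.  -0.2 -0.4] shift [   4.6  242.6 -287.2] now [ 0.5227 -0.2095  0.1973] clock 22.0 w 0.997118096843075 F [ 0.4  1.  -1.4]
```

```bash
python3 -m inch '[[[3,0,0],[0,20,-24],0],[[6,0,0],[1,55,-65],0],[[9,0,0],[2,93,-110],0],[[12,0,0],[3,131,-155],0],[[15,0,0],[3,169,-200],0],[[15,0,0],[3,207,-245],0],[[15,0,-0.5],[4,235,-278],0],[[15,0,-0.5],[4,243,-287],0],[[15,0,-0.5],[4,243,-287],0],[[15,0,-0.5],[4,243,-287],0]]'
python3 - <<'E'
from h import *
delta([.6535,.1428,.034],.085)
print(readout.get_obs()["joint_pos"].round(3))
c=camera("scene");cv2.imwrite("pics/y1.png",cv2.resize(c["pixels"][90:290,140:340,::-1],(600,600)))
E
```

```text
clock: 23.25
position: [0.6538, 0.1407, 0.1959]
ee_rot: [0.479, 0.521, -0.479, 0.519]
ft_force: [-0.2, -0.4, -0.2]
grip_width: 1.0
turn [-0.2 -0.1  0.1] shift [161.9   0.3  -1.8] now [0.6538 0.1407 0.1959] clock 23.25 w 1.000095877571332 F [-0.2 -0.4 -0.2]
[-0.845  0.561  0.834  1.415 -0.418  1.35  -1.485]
```

View pics/y1.png

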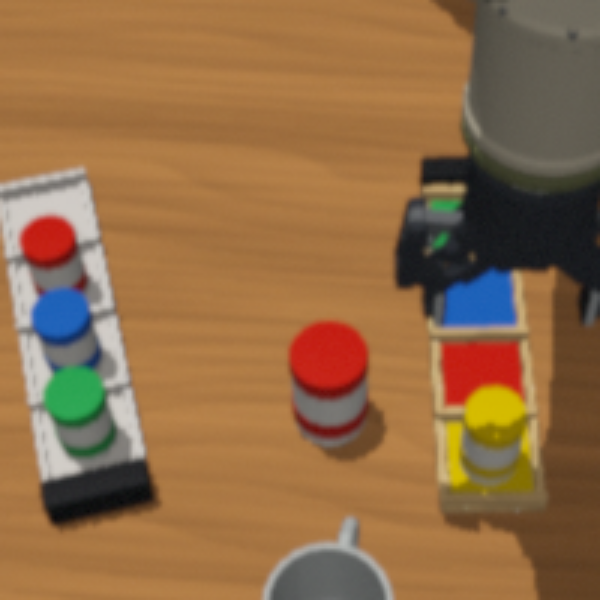

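Red, blue and green stand in the white rack at (52,255), (67,330) and (78,410). The last tin is yellow, at (490,430).

```bash
python3 -m inch '[[[0,0,0],[50,0,-2],0],[[0,0,0],[100,0,-2],0],[[0,0,0],[140,0,-2],0],[[0,0,0],[162,0,-2],0],[[0,0,0],[162,0,-2],0],[[0,0,0],[162,0,-2],0.4],[[0,0,0],[162,0,-2],0.9],[[0,0,0],[162,0,-2],0.9],[[0,0,0],[162,0,-2],0.9],[[0,0,0],[162,0,-2],0.9]]' 70
python3 -m inch '[[[0,0,0],[-30,0,0],0.9],[[0,0,0],[-80,0,0],0.9],[[0,0,0],[-130,0,0],0.9],[[0,0,0],[-150,0,0],0.9],[[0,0,0],[-150,0,0],0.9]]'
python3 - <<'E'
from h import *
delta([.4525,-.2319,.185],.342)
E
```

```text
clock: 24.55
position: [0.6541, 0.1431, 0.0356]
ee_rot: [0.48, 0.521, -0.479, 0.519]
ft_force: [-1.6, 0.1, 6.1]
grip_width: 0.503
clock: 25.18
position: [0.6547, 0.1428, 0.1865]
ee_rot: [0.481, 0.52, -0.478, 0.519]
ft_force: [0.1, -0.9, -2.5]
grip_width: 0.5
turn [-14.9  -0.2  -0.1] shift [-2.000e-01 -2.321e+02  3.570e+02] now [0.6547 0.1428 0.1865] clock 25.175 w 0.5001849920690952 F [ 0.1 -0.9 -2.5]
```

```bash
python3 -m inch '[[[-2,0,0],[0,-15,23],0.9],[[-4,0,0],[0,-46,71],0.9],[[-7,0,0],[0,-77,118],0.9],[[-10,0,0],[0,-108,166],0.9],[[-12,0,0],[0,-139,214],0.9],[[-15,0,0],[0,-170,262],0.9],[[-15,0,0],[0,-200,308],0.9],[[-15,0,0],[0,-222,342],0.9],[[-15,0,0],[0,-232,357],0.9],[[-15,0,0],[0,-232,357],0.9]]'
python3 -m inch '[[[0,0,0],[0,0,0],0.9],[[0,0,0],[0,0,0],0.9]]'
python3 - <<'E'
from h import *
delta([.4525,-.2319,.0335],.342)
print(readout.get_obs()["joint_pos"].round(3))
E
```

```text
clock: 26.42
position: [0.452, -0.2319, 0.1839]
ee_rot: [0.409, 0.579, -0.406, 0.577]
ft_force: [0.0, -0.1, -1.1]
grip_width: 0.503
clock: 26.68
position: [0.4527, -0.2305, 0.1836]
ee_rot: [0.408, 0.579, -0.406, 0.577]
ft_force: [-0.0, -1.2, -0.2]
grip_width: 0.505
turn [ 0.2 -0.2 -0.1] shift [150.1  -0.9   1.9] now [ 0.4527 -0.2305  0.1836] clock 26.675 w 0.5047005622843832 F [-0.  -1.2 -0.2]
[-0.561  0.149  1.038  1.87  -0.141  1.201 -0.703]
```

```bash
python3 -m inch '[[[0,0,0],[40,-1,2],0.9],[[0,0,0],[90,-1,2],0.9],[[0,0,0],[125,-1,2],0.9],[[0,0,0],[143,-1,2],0.9],[[0,0,0],[150,-1,2],0.9],[[0,0,0],[152,-1,2],0.9],[[0,0,0],[152,-1,2],0.9],[[0,0,0],[152,-1,2],0.9]]'
python3 - <<'E'
from h import *
delta([.4525,-.2319,.0325],.342)
c=camera("scene");cv2.imwrite("pics/y2.png",cv2.resize(c["pixels"][90:290,100:300,::-1],(600,600)))
E
```

```text
clock: 27.68
position: [0.4534, -0.2323, 0.0326]
ee_rot: [0.408, 0.579, -0.405, 0.578]
ft_force: [-0.0, 0.8, 2.9]
grip_width: 0.501
turn [ 0.2 -0.2 -0.2] shift [ 0.1 -0.7 -0.7] now [ 0.4534 -0.2323  0.0326] clock 27.675 w 0.5011621176288032 F [-0.   0.8  2.9]
```

View pics/y2.png

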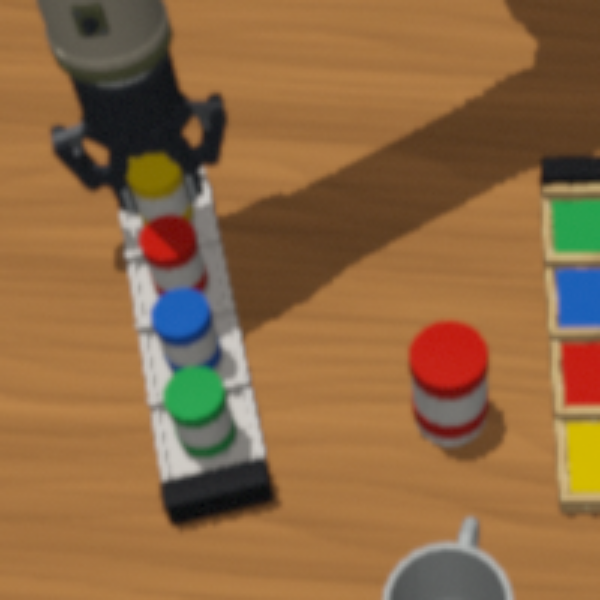

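Yellow (157,190) is in the nearest cell with light contact. I'll release, rise, and move aside toward the middle so all the tins can be checked.

```bash
python3 -m inch '[[[0,0,0],[0,0,0],0.5],[[0,0,0],[0,0,0],0],[[0,0,0],[0,0,0],0],[[0,0,0],[0,0,0],0],[[0,0,0],[-15,0,0],0],[[0,0,0],[-60,0,0],0],[[0,0,0],[-115,0,0],0],[[0,0,0],[-170,0,0],0],[[0,0,0],[-170,0,0],0]]'
python3 -m inch '[[[0,0,0],[0,0,-40],0],[[0,0,0],[0,0,-90],0],[[0,0,0],[0,0,-140],0],[[0,0,0],[0,0,-190],0],[[0,0,0],[0,0,-210],0],[[0,0,0],[0,0,-210],0],[[0,0,0],[0,0,-210],0],[[0,0,0],[0,0,-210],0]]'
python3 - <<'E'
from h import *
a=.342;u=np.array([np.cos(a),np.sin(a)])
c,w=lids("top"); lids("scene")
print([(np.array([.5542,-.1957])+k*u).round(4) for k in(.108,.036,-.036,-.108)])
cv2.imwrite("pics/f_top.png",c["pixels"][...,::-1])
c=camera("scene");cv2.imwrite("pics/f_sc.png",c["pixels"][...,::-1])
print(readout.get_obs()["ft_force"].round(2))
E
```

```text
clock: 28.85
position: [0.4548, -0.2342, 0.2069]
ee_rot: [0.41, 0.576, -0.404, 0.58]
ft_force: [-0.1, 0.1, -0.5]
grip_width: 0.999
clock: 29.85
position: [0.3841, -0.0374, 0.2069]
ee_rot: [0.41, 0.576, -0.405, 0.58]
ft_force: [0.1, -0.2, -0.2]
grip_width: 0.999
top px [231.1  58.9] n 143 rgb [69. 69. 67.] h 0.0808 mean [0.836  0.0379] ray [0.836  0.0379]
top px [229.9  92.8] n 167 rgb [97. 97. 94.] h 0.0803 mean [0.7641 0.0388] ray [0.7641 0.0388]
top px [120.9 127.4] n 527 rgb [180. 103. 124.] h 0.0882 mean [0.6838 0.2569] ray [0.6835 0.2567]
top px [324.6 147.6] n 367 rgb [ 46. 133.  67.] h 0.0769 mean [ 0.6555 -0.1594] ray [ 0.6555 -0.1594]
top px [232.8 163. ] n 208 rgb [169.  36.  27.] h 0.089 mean [0.6166 0.0293] ray [0.6165 0.0293]
top px [245.5 165.8] n 98 rgb [165.  38.  30.] h 0.089 mean [0.6116 0.0036] ray [0.6115 0.0036]
top px [335.7 180.4] n 368 rgb [ 43.  83. 153.] h 0.0769 mean [ 0.5878 -0.1827] ray [ 0.5878 -0.1827]
top px [347.1 214. ] n 370 rgb [176.  44.  36.] h 0.0768 mean [ 0.5192 -0.2066] ray [ 0.5192 -0.2066]
top px [359.3 246.7] n 375 rgb [186. 160.  19.] h 0
[... 385 characters left out ...]
rgb [ 34.  88. 166.] h 0.0777 mean [ 0.5902 -0.182 ] ray [ 0.5903 -0.182 ]
scene px [249.4 218. ] n 127 rgb [119.  40.  32.] h 0.0836 mean [0.6388 0.0242] ray [0.6394 0.0242]
scene px [164.2 221.5] n 312 rgb [ 43. 148.  76.] h 0.078 mean [ 0.6581 -0.1584] ray [ 0.6583 -0.1584]
scene px [360.3 247.6] n 364 rgb [181. 112. 135.] h 0.0885 mean [0.6941 0.2568] ray [0.6952 0.2564]
scene px [248.6 279.7] n 145 rgb [90. 92. 91.] h 0.0812 mean [0.7785 0.0342] ray [0.7786 0.0342]
scene px [250.  310.9] n 122 rgb [91. 92. 90.] h 0.0807 mean [0.841  0.0421] ray [0.8409 0.0421]
[array([ 0.6559, -0.1595]), array([ 0.5881, -0.1836]), array([ 0.5203, -0.2078]), array([ 0.4525, -0.2319])]
[ 0.32 -0.41 -0.55]
```

View pics/f_top.png

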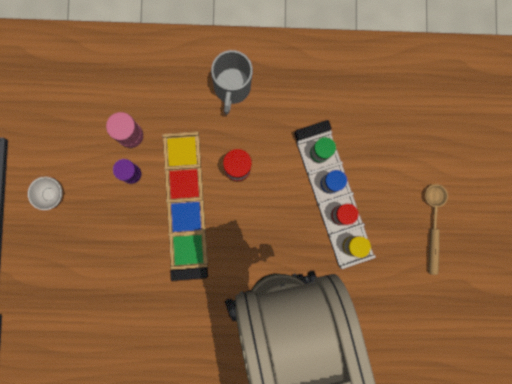

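View pics/f_sc.png

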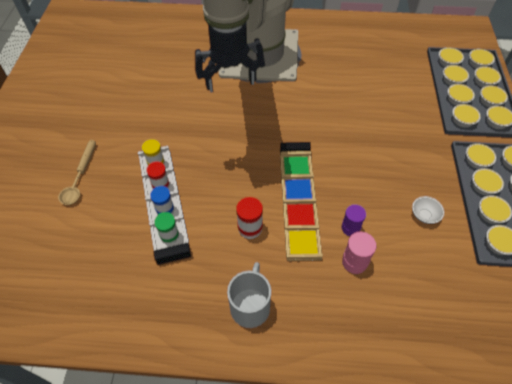

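Both views show green, blue, red and yellow running from the white rack's black end. In the top view they are at (324,149), (335,181), (347,214) and (359,246). All are upright with lids at 0.077 m, within 2 mm of the cell centres. The jug, spoon, bowl and look-alikes haven't moved, and the gripper is clear.

```bash
python3 -c "
from workcell import manip
print(manip.hand_in())"
```

```text
the job is handed in; nothing more can be done
None
```

I moved all four tins from the wooden rack to the white rack, one to a cell, and handed the job in at about 30 s. From the black end the order is green, blue, red, yellow, the same as in the wooden rack.

- **Tins:** The last views from both cameras show all four upright near their cell centres. The top camera puts them within about 2 mm. The scene camera reads about 2 mm farther forward in x, which is within calibration and partly because it also sees the sides of the lids. Lid heights of about 77–78 mm match tins standing on the cell floors.
- **Surroundings:** The jug, spoon, bowl (which I take to be the tart mould) and look-alike tins appear where they were at the start. The gripper was open, clear of everything, and read no contact force.
- **Forces:** The readings I took stayed at about 7 N or less. I did not sample them continuously during moves.

No check failed. No verdict came back from the hand-in.

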